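# Load a board into the shuttle test jig and lock the press with its over-centre lever

## Robot

A 6-joint arm with a two-finger parallel gripper is mounted at the origin on a cart in front of the work surface, level with it; the furniture and walls round the work are solid. World frame = base frame: x ahead of the robot, y to its left, z up, the work surface at z = 0. Lengths are in mm, angles in rad, forces in N, time in s.
With the tool pointing down it reaches from about 350 to 775 mm from the base axis. Payload 7.3 kg.
Tool frame: the origin (TCP) lies midway between the tips of the shut fingers; the grasp point (between the pads) lies 19 mm behind it; z points along the fingers, y is the line along which they close (so a half turn about z gives the same grasp; the last joint's range is limited). The gripper opens to 92 mm and grips with 3 to 60 N. Pads are 19 mm wide; open, the fingers measure 130 mm over their backs; the gripper's body (75 mm by 190 mm) begins 47 mm behind the grasp point.
Start: joints at [-1.351, 0.342, 1.524, -0, 1.275, -0.146], TCP at [187.814, -490.279, 194.041] pointing down, gripper open.
Joint ranges: [-2.53, 2.53], [-0.77, 2.02], [0.04, 2.7], [-1, 4.14], [0.28, 2.66], [-3.11, 3.11]. Speed limits (rad/s): [2.57, 2.57, 3.14, 3.14, 3.14, 3.14].

## Interface

Orientations are given as [roll, pitch, yaw] about the fixed x, y, z axes, in that order (R = Rz(yaw) Ry(pitch) Rx(roll)).
In Python, from plant import monitor, optics, workorder gives the robot as it stands. The module is installed in compiled form; this text tells all that it offers.
- The arm moves only by the tool servo_tool, never from a script. Its arguments are lists of equal length, an entry for each row: "linear": the shift along the tool's x, y, z as a fraction of full scale, a list of three; "spin": the turn about the tool's z as a fraction of full scale. In form: {"linear": [[dx, dy, dz], ...], "spin": [spin, ...]}. A call has exactly 8 rows; each row shifts and turns the commanded pose from where the row before left it, along the tool's axes as they then stand; what a row does not reach is not made up. Full scale, the value 1, is 200 mm for a shift and 90 degrees for a turn. A row lasts 1/8 s, in which the tool goes at most 62.5 mm and 10.7 degrees, less where a joint would pass 70% of its speed; a pose out of reach is approached as far as the arm can. A call with a number of a shift or a turn outside -1 to 1 is refused whole. A call with a gripper value outside its range is refused whole. "hand" is the opening, from -1 (shut) to 1 (fully open), set as the call begins (left out, the last holds). The fingers move at their own pace and stop on an object; the grip force is fixed at half the most. Time passes only in rows, so rows that do not move let the fingers close, or fill a call up. It gives the time, the measured TCP pose, the force, the opening and the grip force at its end, in the units of the state.
- monitor.get_obs(): the state, without advancing time (a new reading comes with each control period).
- optics.capture(name): name is "scene" or "top"; returns a dict with "frame" (400x640x3 uint8, blue, green, red), "K" (3x3 intrinsics, pixels), "world_to_cam" (4x4, takes a point from world to camera coordinates). Camera axes: x right, y down, z forward; pixel columns grow to the right and rows downward; lengths in mm; the calibration is good to about 2 mm. A picture is of the moment at which its call begins. There is no depth.
- workorder.close_job(): hands the job in; it is judged then, once.
The state is a dict: "time": time; "joint_positions": joint angles; "dq": joint speeds; "tau": joint torques, N m; "tool_pos": TCP position; "tcp_rot": TCP orientation; "contact_force": force on the tool from outside, world axes, zero at the start; "moment": the same for the moment, N m; "grip_width": finger opening in mm; "finger_force": force on a finger pad.
Only numpy, scipy, OpenCV 4.12 (cv2) and the standard library are available. Lean on these libraries where they do the work, as an engineer would, in place of code of your own. Each camera call takes 0.05 s, during which the arm holds its last target. There are 200 camera calls.

## Task

Get the small green driver board (the one with the black heatsink) ready for its electrical test in the shuttle jig. Lay it flat in the nest of the pulled-out shuttle, between the locating pins and with its white connector towards the shuttle's knob, then push the shuttle fully home under the press, and only then swing the red hand lever over towards the knob side and down past its dead centre until it snaps to its stop and the press stays down on the board by itself. Leave the solder reel, the black screw cup and the blue-capped swab tube beside the work standing where they are.

Things in the scene. Friction and masses are not known exactly. Their poses are not given: they have to be found in the camera images.
- board: loose green driver board, 80 (own x) x 100 (own y) x 2.4 mm, 0.15 kg, parts up, starting on the grey mat 5 mm above the bench top; origin at the centre of its underside, z up. Grip it across y by the black finned heatsink: 44 x 30 mm (x, y), top 18.4 mm above the underside. White connector along the -x edge, three blue capacitors 11 mm tall along the +x edge.
- board_connector (a point): middle of the top of the board's white connector (46 mm long, 10 mm tall): 33.5 mm from the board's origin towards its -x edge, 12.4 mm above the underside.
- jig: test jig, fixed on the bench: grey box, top at 50 mm, from x = -170 (front) to +85 mm and y = +-95 mm. Origin on the bench under the press centre; -x is the front, where the shuttle comes out. Press portal: x = -16 to +40, y = +-92 mm, 161 mm high, lever cheeks in its middle to 184 mm. Open, the pressure plate's underside is 117 mm and its four pusher tips 95 mm above the bench.
- shuttle (a joint): travel of the blue shuttle frame (114 x 134 mm) on the box, m: 0 = fully home under the press (hard stop), grows to 0.105 as it comes out to the front (jig -x). Starts 0.085 to 0.105 out. About 2 N of friction; stays where it is left.
- shuttle_knob (a point): middle of the head of the black upright knob on the shuttle's front tongue, 88 mm in front (jig -x) of the nest centre and 88 mm above the bench; 19 mm in diameter, top 99 mm above the bench. Pinch it from above or push it from its front (-x) side.
- nest_seat (a point): centre of the upper face of the black nest plate (98 x 118 mm) in the shuttle, 68 mm above the bench, axes parallel to the jig's. The seated board has its origin here and its axes parallel to these (connector to -x). Eight locating pins, 6 mm thick, 10 mm tall, the upper 5 mm tapered, stand round the board with 1.5 mm play on each side.
- nest (a joint): how far the spring-carried nest plate is pressed down onto the test probes, m: 0 = up, at most 0.0065; 11 N per mm. With the board in place and the lever locked it reads about 0.004.
- lever (a joint): hand lever, rad: 0 = open, handle up and leaning 0.28 back from vertical; 1.85 = closed on its stop, handle level, pointing to the front (jig -x). Through a toggle linkage it lowers the press: pushers meet the board at about 1.05, dead centre is at 1.63, beyond it the springs snap it to the stop and hold it. Released before dead centre it springs back to about 1.0.
- lever_pivot (a point): lever axis (parallel to the jig's y), 171 mm above the bench, straight above the jig's origin. At lever angle a, lever_grip lies 95 mm from here at an elevation of 1.90 - a rad above level, measured from the front (jig -x) upwards.
- lever_grip (a point): middle of the lever's red handle: a round bar 19 mm thick, from 58 to 130 mm from the pivot. Open, it stands 261 mm above the bench. Push it with the closed fingers from behind (jig +x side) to the front, then down from above; at most about 5 N is needed.
- cup: bystander: black open screw cup, 60 mm across, 40 mm tall; origin at its underside.
- spool: bystander: solder reel, 60 mm across, 42 mm tall, on the grey mat; origin at its underside. To the right of it and of the board stands the solid stereo viewer, about 0.5 m tall; its head overhangs the bench from x = 0.48 to 0.9 m, y below -0.22 m: draw the arm in before swinging past it.
- swabs: bystander: upright swab tube with blue cap, 30 mm across, 90 mm tall; origin at its underside.

How it is judged (in metres and radians):
On the way, in this order (a step that is already met when the one before it is completed fails the run):
1. the board lies flat in the nest between the pins, connector to the front, shuttle still pulled out, lever open (horizontal distance between board and nest_seat below 0.004 m and z of board in the frame of nest_seat between -0.003 and 0.003 m and angle between the x axis of board and the x axis of nest_seat, either way round below 0.05 rad and x of board_connector in the frame of nest_seat below -0.02 m and value of joint shuttle above 0.03 m and value of joint lever below 0.6 rad and contact force between the fingers and board below 0.5 N), for 0.2 s.
2. the shuttle is fully home with the board in its nest, lever still open (horizontal distance between board and nest_seat below 0.004 m and z of board in the frame of nest_seat between -0.003 and 0.003 m and angle between the x axis of board and the x axis of nest_seat, either way round below 0.05 rad and x of board_connector in the frame of nest_seat below -0.02 m and value of joint shuttle below 0.004 m and value of joint lever below 0.6 rad), for 0.2 s.
At the end, for the whole second after the job is handed in: the shuttle is home (within 4 mm), the board lies in the nest (within 4 mm and 0.05 rad, connector to the front), the lever is over centre against its stop (above 1.78 rad) and the press holds the board and nest down by more than 2.5 mm, all at rest (horizontal distance between board and nest_seat below 0.004 m and z of board in the frame of nest_seat between -0.003 and 0.003 m and angle between the x axis of board and the x axis of nest_seat, either way round below 0.05 rad and x of board_connector in the frame of nest_seat below -0.02 m and value of joint shuttle below 0.004 m and value of joint lever above 1.78 rad and value of joint nest above 0.0025 m and linear speed of board below 0.01 m/s); the robot touches nothing.
It fails at once if the cup, reel or swab tube is moved by more than 2 cm or tipped by more than 0.4 rad (angle between any of cup, spool, swabs's own z axis and vertical above 0.4 rad or distance of any of cup, spool, swabs from where it was at the start of the episode above 0.02 m).
It also fails if it takes over 72 s, if anything falls off the work surface, if the arm or the gripper's body presses on something with over 40 N, if the wrist force passes 120 N, or if a joint passes its speed limit or range.

## Working session

There is one attempt and no reset: what is moved stays moved. The work goes in short steps, Python scripts to look and compute and a tool call to move; the robot and the scene stay as the last step left them, time stands still between calls to the robot, and variables do not carry over. Pictures are saved under pics/ and viewed, at most 10 in all, crops included, and the job is handed in when it is done.

Besides the shell and the picture viewer there is one more tool, called after "Emit:" as a command line: name --pt "numbers of a row" for each row, then --argument value for the rest. servo_tool: Moves the arm, as the interface text tells. Shift numbers are shares of 200 mm and turn numbers shares of 90 degrees, none past 1 either way. Its arguments: {"type":"object","properties":{"linear":{"type":"array","items":{"type":"array","items":{"type":"number","minimum":-1,"maximum":1}}},"spin":{"type":"array","items":{"type":"number","minimum":-1,"maximum":1}},"hand":{"type":"number"}},"required":["linear","spin"]}

```bash
mkdir -p pics; python3 - <<'E'
from plant import monitor, optics
import cv2,numpy as np
o=monitor.get_obs();print(o)
for n in("scene","top"):
    c=optics.capture(n);cv2.imwrite(f"pics/{n}0.png",c["frame"]);np.savez(f"{n}0.npz",**c)
    print(n,np.round(c["K"],1).tolist(),np.round(c["world_to_cam"],3).tolist())
E
```

```text
{'time': 0.0, 'joint_positions': array([-1.35098763e+00,  3.42720279e-01,  1.52501796e+00,  2.03110843e-06,
        1.27538481e+00, -1.45932965e-01]), 'dq': array([ 0.00080251, -0.00288947, -0.00046777, -0.00109213, -0.0022998 ,
        0.00035997]), 'tau': array([-2.00784125e-03, -4.31250823e+01, -2.44222015e+01,  7.15545123e-02,
        5.58232516e-02, -1.10853248e-04]), 'tool_pos': array([ 187.71649117, -489.80813401,  193.345938  ]), 'tcp_rot': array([-3.14007881e+00, -2.24464014e-04,  3.65740895e-01]), 'contact_force': array([-0.21402931, -0.04813533, -0.40888104]), 'moment': array([-0.02751497,  0.03519286, -0.01236454]), 'finger_force': 0.0, 'grip_width': 91.96853879215982}
scene [[494.5, 0.0, 324.9], [0.0, 494.5, 198.4], [0.0, 0.0, 1.0]] [[-0.838, -0.545, -0.019, 604.542], [-0.378, 0.606, -0.7, 277.847], [0.393, -0.579, -0.714, 1253.19], [0.0, 0.0, 0.0, 1.0]]
top [[410.3, 0.0, 320.3], [0.0, 410.3, 187.7], [0.0, 0.0, 1.0]] [[0.003, -1.0, 0.021, 107.797], [-0.99, -0.006, -0.144, 639.901], [0.144, -0.021, -0.989, 1187.147], [0.0, 0.0, 0.0, 1.0]]
```

View pics/scene0.png

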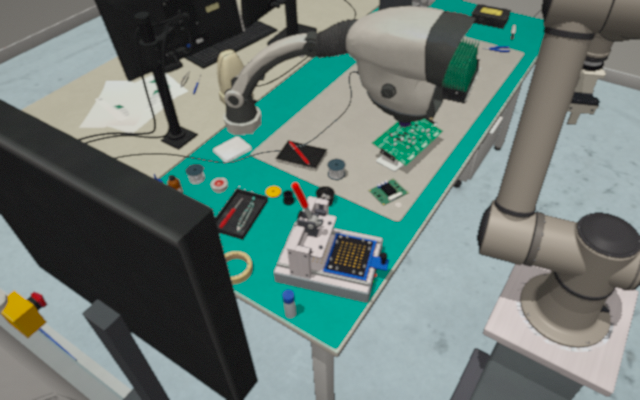

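View pics/top0.png

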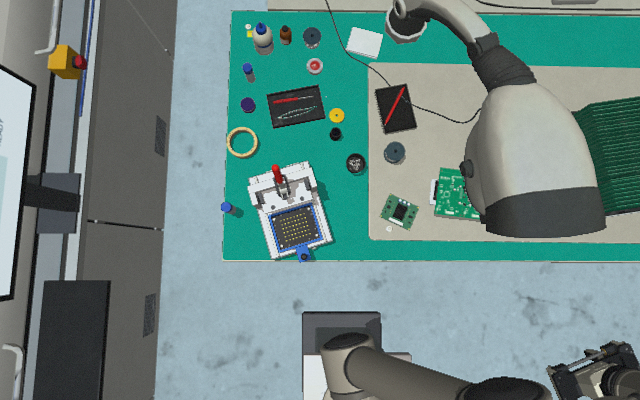

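The scene view shows the jig around (335,245), small board at (389,191), reel at (337,168) and swab tube at (290,303). In the top view they are: jig (290,215), board (399,211), cup (356,163), reel (394,152), swabs (227,208). I'll enlarge both.

```bash
python3 - <<'E'
import cv2,numpy as np
def crop(n,x0,y0,w,h,s):
    f=np.load(f"{n}0.npz")["frame"][y0:y0+h,x0:x0+w]
    f=cv2.resize(f,None,fx=s,fy=s,interpolation=cv2.INTER_CUBIC)
    for x in range(0,w,20): cv2.putText(f,str(x0+x),(x*s,10),0,.35,(0,0,255),1);cv2.line(f,(x*s,12),(x*s,18),(0,0,255),1)
    for y in range(20,h,20): cv2.putText(f,str(y0+y),(0,y*s),0,.35,(0,0,255),1)
    cv2.imwrite(f"pics/{n}c.png",f)
crop("top",220,140,200,125,4)
crop("scene",265,150,160,148,4)
E
```

```text
(no output)
```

View pics/topc.png

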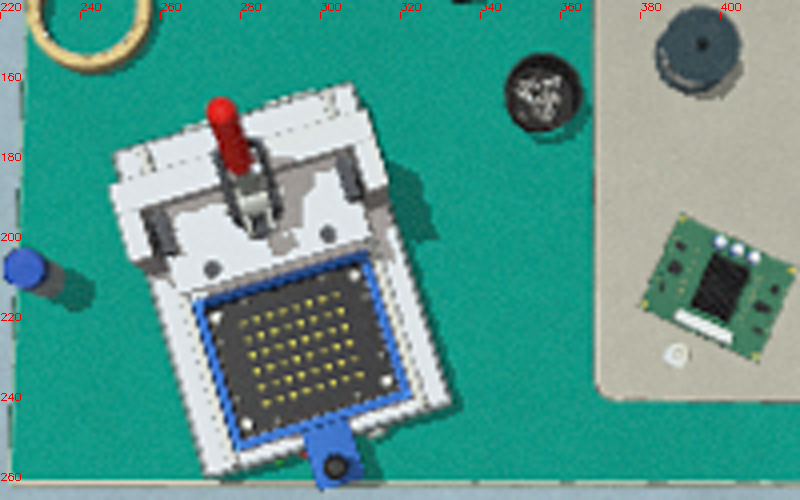

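View pics/scenec.png

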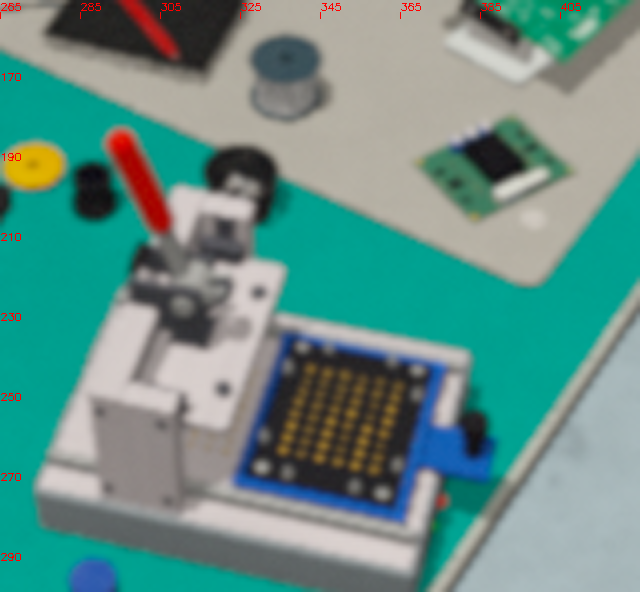

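The crops show the board's corners clearly in both views, plus the nest plate, the knob at top (303.8,256.8) / scene (383.5,255.5), and the red lever tip at top (275,167) / scene (295,184.5). I'll fit poses from both views.

```bash
cat >fit.py <<'E'
import numpy as np
from scipy.optimize import least_squares
C={n:np.load(f"{n}0.npz") for n in("top","scene")}
def proj(n,P):
    c=C[n];q=(c["world_to_cam"]@np.c_[P,np.ones(len(P))].T)[:3]
    u=c["K"]@q;return (u[:2]/u[2]).T
OFF={"top":(220,140),"scene":(265,150)}
def px(n,l):return np.array(l)/4+np.array(OFF[n])-0.375
def place(P,x,y,z,w):
    P=np.array(P,float);c,s=np.cos(w),np.sin(w)
    return np.c_[x+c*P[:,0]-s*P[:,1],y+s*P[:,0]+c*P[:,1],z+P[:,2]]
E
cat >m.py <<'E'
from fit import *
np.set_printoptions(suppress=True,precision=2)
b=[(40,50,2.4),(40,-50,2.4),(-40,-50,2.4),(-40,50,2.4)]
obs={"top":px("top",[(683,213),(797,268),(757,362),(641,306)]),"scene":px("scene",[(417,162),(515,118),(573,173),(478,218)])}
f=lambda p:np.concatenate([(proj(n,place(b,*p))-obs[n]).ravel() for n in obs])
r=least_squares(f,[450,-200,5,-.4]);print("board xyz yaw",r.x,r.fun)
for n in obs:
  g=lambda p:(proj(n,place(b,p[0],p[1],5,p[2]))-obs[n]).ravel()
  print(n,least_squares(g,[450,-200,-.4]).x)
def J(s):return np.array([(-88-s,0,96),(-s+49,59,68),(-s+49,-59,68),(-s-49,-59,68),(-s-49,59,68),(-170,95,50),(-170,-95,50),
 (85,95,50),(85,-95,50),(-16,92,161),(-16,-92,161),(40,92,161),(40,-92,161),(-125*np.cos(1.9),0,171+125*np.sin(1.9))])
oj={"top":{0:(335,465),1:(207,303),2:(363,262),3:(403,390),4:(242,437),5:(208,478),6:(452,405),7:(115,152),8:(352,85),13:(220,106)},
"scene":{0:(474,420),1:(247,470),2:(290,337),3:(430,372),4:(402,507),5:(425,545),6:(470,350),7:(35,487),10:(287,267),9:(180,405),13:(120,138)}}
def res(p,ns=("top","scene")):
  out=[]
  for n in ns:
    P=place(J(p[3]),p[0],p[1],p[4],p[2]);k=list(oj[n])
    out.append(proj(n,P[k])-px(n,[oj[n][i] for i in k]))
  return out
r=least_squares(lambda p:np.concatenate(res(p)).ravel(),[480,80,.3,95,0],loss="soft_l1",f_scale=.7)
print("jig x y yaw s z",r.x)
for n,e in zip(oj,res(r.x)):
  for k,v in zip(oj[n],e):print(n,k,v)
p=r.x;print("nest",place([(-p[3],0,68)],p[0],p[1],0,p[2]))
# bystanders: top view at heights
def ray(n,uv,z):
  c=C[n];M=np.array(c["world_to_cam"]);K=c["K"];H=K@np.c_[M[:3,0],M[:3,1],M[:3,2]*z+M[:3,3]]
  w=np.linalg.solve(H,[*uv,1]);return w[:2]/w[2]
for nm,c,z in(("cup",(543,92),40),("spool",(698,45),47),("swab",(25,270),90)):print(nm,ray("top",px("top",[c])[0],z))
E
python3 m.py
```

```text
board xyz yaw [ 572.34 -136.75   -1.75   -0.44] [-0.15  0.38  0.67  0.32  0.46  0.19 -0.08  0.3  -1.03 -0.13 -0.22 -0.97
  0.86 -0.05 -1.13  1.26]
top [ 572.68 -134.61   -0.44]
scene [ 568.74 -131.46   -0.43]
jig x y yaw s z [615.24 212.15 -75.1   97.91  -3.99]
top 0 [0.49 0.2 ]
top 1 [-0.13  1.  ]
top 2 [-0.43 -0.39]
top 3 [-0.71 -0.26]
top 4 [ 0.47 -0.04]
top 5 [-0.23  0.97]
top 6 [0.88 0.11]
top 7 [-0.41  0.  ]
top 8 [ 0.99 -1.06]
top 13 [1.06 1.09]
scene 0 [ 0.31 -0.32]
scene 1 [-0.4   0.47]
scene 2 [ 0.58 -0.04]
scene 3 [ 0.66 -1.62]
scene 4 [-2.06 -0.63]
scene 5 [-2.27  7.48]
scene 6 [ 1.25 -0.04]
scene 7 [-0.29  0.31]
scene 10 [ -7.46 -16.74]
scene 9 [-1.16  1.48]
scene 13 [0.34 0.32]
nest [[521.68 183.31  68.  ]]
cup [718.12   3.85]
spool [ 754.11 -114.21]
swab [575.04 381.56]
```

Board ≈ (572,-135), yaw -0.44; jig ≈ (615,212), yaw 0.298, shuttle ≈ 98 mm out, nest ≈ (522,183). The two cameras disagree by about 3 mm, so I'll check again from close up. First I'll write a planner and draw the arm in past the viewer.

```bash
cat >plan.py <<'E'
import sys,numpy as np
from plant import monitor
def plan(wps,start=None):
    o=monitor.get_obs()
    p=np.array(o["tool_pos"]);w=o["tcp_rot"][2]
    if start: p=np.array(start[:3],float);w=start[3]
    print("t",round(o["time"],2),"at",p.round(1),round(w,3),"F",o["contact_force"].round(1),"grip",round(o["grip_width"],1),round(o["finger_force"],1),"j",o["joint_positions"].round(2))
    for x,y,z,yaw,n in wps:
        d=(np.array([x,y,z])-p)/n;dw=(yaw-w)/n;L=[]
        for i in range(n):
            c,s=np.cos(w),np.sin(w)
            L.append([round(float(v)/200,4) for v in(c*d[0]+s*d[1],s*d[0]-c*d[1],-d[2])]);w+=dw
        p=np.array([x,y,z],float);print(L,"spin",round(-np.degrees(dw)/90,4))
if __name__=="__main__":
    plan([tuple(map(float,a.split(",")[:4]))+(int(a.split(",")[4]),) for a in sys.argv[1:]])
E
python3 plan.py 400,-150,200,-0.44,8 572,-135,100,-0.44,4 572,-135,60,-.44,1
```

```text
t 0.1 at [ 187.7 -489.9  193.4] 0.366 F [-0.8 -0.5  0.7] grip 91.9 0.0 j [-1.35  0.34  1.52 -0.    1.28 -0.15]
[[0.1999, -0.1509, -0.0041], [0.1837, -0.1702, -0.0041], [0.1656, -0.1878, -0.0041], [0.1459, -0.2035, -0.0041], [0.1247, -0.2172, -0.0041], [0.1022, -0.2286, -0.0041], [0.0787, -0.2377, -0.0041], [0.0544, -0.2445, -0.0041]] spin 0.0641
[[0.1865, -0.1085, 0.125], [0.1865, -0.1085, 0.125], [0.1865, -0.1085, 0.125], [0.1865, -0.1085, 0.125]] spin 0.0
[[0.0, -0.0, 0.2]] spin 0.0
```

Emit:
servo_tool --pt "0.2 -0.151 -0.004" --pt "0.184 -0.17 -0.004" --pt "0.166 -0.188 -0.004" --pt "0.146 -0.203 -0.004" --pt "0.125 -0.217 -0.004" --pt "0.102 -0.229 -0.004" --pt "0.079 -0.238 -0.004" --pt "0.054 -0.244 -0.004" --spin '[0.064,0.064,0.064,0.064,0.064,0.064,0.064,0.064]' --hand 0.3

```text
time: 1.1
tool_pos: [400.5, -148.8, 200.3]
tcp_rot: [3.142, 0.0, -0.442]
contact_force: [0.4, -0.5, -1.1]
grip_width: 60.0
finger_force: 0.0
```

Emit:
servo_tool --pt "0.1865 -0.1085 0.125" --pt "0.1865 -0.1085 0.125" --pt "0.1865 -0.1085 0.125" --pt "0.1865 -0.1085 0.125" --pt "0 0 0.2" --pt "0 0 0" --pt "0 0 0" --pt "0 0 0" --spin '[0,0,0,0,0,0,0,0]'

```text
time: 2.1
tool_pos: [572.8, -135.6, 62.5]
tcp_rot: [-3.141, -0.003, -0.439]
contact_force: [-0.6, -0.6, 0.7]
grip_width: 59.8
finger_force: 0.0
```

```bash
cat >look.py <<'E'
import sys,cv2,numpy as np
from plant import optics
# look.py tag sx0 sy0 w h tx0 ty0 w h  -> side by side x4
t=sys.argv[1];a=list(map(int,sys.argv[2:]));out=[]
for n,(x0,y0,w,h) in zip(("scene","top"),(a[:4],a[4:])):
    c=optics.capture(n);np.savez(f"{n}_{t}.npz",**c)
    f=cv2.resize(c["frame"][y0:y0+h,x0:x0+w],None,fx=4,fy=4,interpolation=cv2.INTER_CUBIC)
    for x in range(0,w,20): cv2.putText(f,str(x0+x),(x*4,10),0,.35,(0,0,255),1)
    for y in range(20,h,20): cv2.putText(f,str(y0+y),(0,y*4),0,.35,(0,0,255),1)
    out.append(f)
cv2.imwrite(f"pics/{t}.png",np.hstack(out))
E
python3 look.py a 340 130 100 130 360 150 100 130; python3 plan.py 572,-135,13,-.44,8
```

```text
t 2.2 at [ 572.6 -135.5   62.1] -0.439 F [-0.8 -0.9 -0.2] grip 59.5 0.0 j [-0.36  0.58  1.52 -0.    1.04  1.65]
[[-0.0005, -0.0001, 0.0307], [-0.0005, -0.0001, 0.0307], [-0.0005, -0.0001, 0.0307], [-0.0005, -0.0001, 0.0307], [-0.0005, -0.0001, 0.0307], [-0.0005, -0.0001, 0.0307], [-0.0005, -0.0001, 0.0307], [-0.0005, -0.0001, 0.0307]] spin 0.0001
```

View pics/a.png

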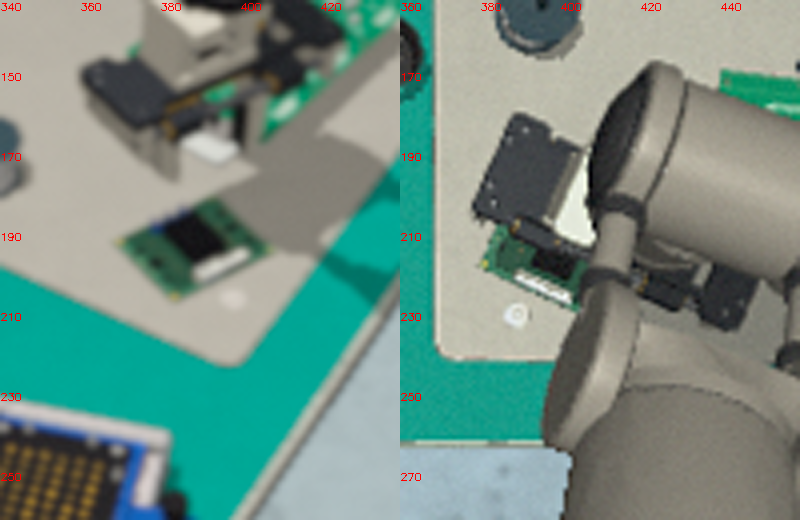

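The scene view shows the board at (383,189) below the open fingers. The near finger's lower corners are at about (374,175.5) and (384.5,175.5). In the top view the arm hides most of the board. I'll compare the projection of the known fingertip.

```bash
python3 - <<'E'
from fit import *
np.set_printoptions(suppress=True,precision=2)
for h in (29.8,36,42,48.8):
  P=place([(9.5,h,0),(-9.5,h,0)],572.6,-135.5,62.1,-.439)
  print(h,(proj("scene",P)-[340,130])*4)
# board pts and heatsink at rest
print((proj("scene",place([(0,0,18.4),(22,15,18.4),(-22,15,18.4),(22,-15,18.4),(-22,-15,18.4)],572.5,-134.6,5,-.44))-[340,130])*4)
import cv2
f=np.load("scene_a.npz")["frame"][130:210,340:420];f=cv2.resize(f,None,fx=7,fy=7,interpolation=cv2.INTER_CUBIC);cv2.imwrite("pics/a2.png",f)
E
```

```text
29.8 [[158.61 196.86]
 [173.52 211.35]]
36 [[152.01 199.91]
 [166.89 214.45]]
42 [[145.6  202.87]
 [160.46 217.45]]
48.8 [[138.32 206.24]
 [153.14 220.86]]
[[193.47 226.46]
 [161.07 217.25]
 [195.04 250.63]
 [191.94 202.87]
 [226.2  235.77]]
```

View pics/a2.png

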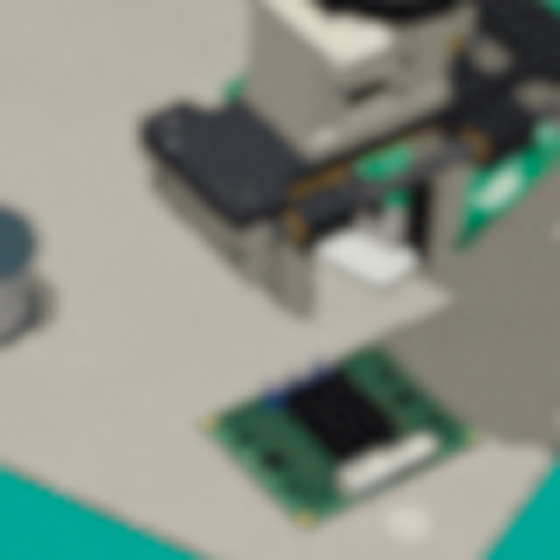

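The fingertip looks higher than my straight-finger prediction, but the lateral match is good. The heatsink tolerates this grasp, so I'll descend and grip.

Emit:
servo_tool --pt "-0.001 -0.001 0.031" --pt "-0.001 -0.001 0.031" --pt "-0.001 0 0.031" --pt "0 0 0.031" --pt "0 0 0.031" --pt "0 0 0.031" --pt "0 0 0.031" --pt "0 0 0.029" --spin '[0,0,0,0,0,0,0,0]'

```text
time: 3.2
tool_pos: [571.6, -134.5, 10.8]
tcp_rot: [3.142, -0.0, -0.438]
contact_force: [0.8, 0.1, 0.1]
grip_width: 59.4
finger_force: 0.0
```

Emit:
servo_tool --pt "0 0 0" --pt "0 0 0" --pt "0 0 0" --pt "0 0 0" --pt "0 0 0" --pt "0 0 0" --pt "0 0 0" --pt "0 0 0" --spin '[0,0,0,0,0,0,0,0]' --hand -1

```text
time: 4.2
tool_pos: [571.5, -134.5, 11.2]
tcp_rot: [3.142, 0.0, -0.438]
contact_force: [0.5, 0.1, 0.5]
grip_width: 0.5
finger_force: 0.0
```

The fingers closed on nothing. Looking.

```bash
python3 look.py b 340 130 100 130 360 150 100 130
```

```text
(no output)
```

View pics/b.png

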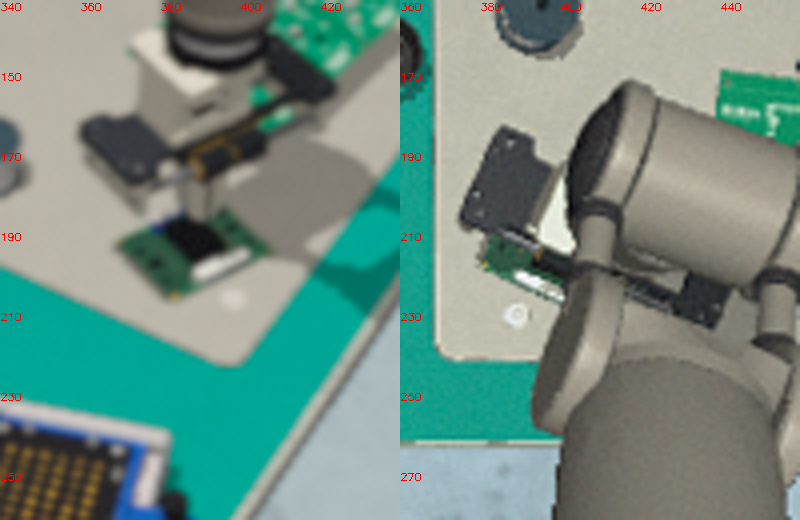

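In the scene view the shut fingertips end at about (390,184.5), at the heatsink's upper edge. In the top view the finger bar is centred near (413.7,218.7). I'll triangulate the fingers.

```bash
python3 - <<'E'
from fit import *
np.set_printoptions(suppress=True,precision=2)
for z in (5,11.2,23.4,32,80,110,150):
  P=np.array([[571.5,-134.5,z]]);print(z,"top",proj("top",P),"scene",(proj("scene",P)-[340,130])*4)
for n in C: print(n,-C[n]["world_to_cam"][:3,:3].T@C[n]["world_to_cam"][:3,3])
import cv2
# enlarge top and scene
a=cv2.resize(np.load("scene_b.npz")["frame"][150:210,360:420],None,fx=6.6,fy=6.6,interpolation=cv2.INTER_CUBIC)
b=cv2.resize(np.load("top_b.npz")["frame"][180:240,370:430],None,fx=6.6,fy=6.6,interpolation=cv2.INTER_CUBIC)
cv2.imwrite("pics/b2.png",np.hstack([a,b]))
E
```

```text
5 top [[399.31 211.82]] scene [[192.85 243.81]]
11.2 top [[399.73 211.65]] scene [[193.42 238.18]]
23.4 top [[400.59 211.3 ]] scene [[194.55 227.01]]
32 top [[401.2  211.05]] scene [[195.36 219.06]]
80 top [[404.77 209.6 ]] scene [[199.98 173.49]]
110 top [[407.15 208.63]] scene [[202.98 143.94]]
150 top [[410.52 207.26]] scene [[207.11 103.17]]
top [ 461.39  136.15 1264.51]
scene [ 118.93  886.64 1101.31]
```

View pics/b2.png

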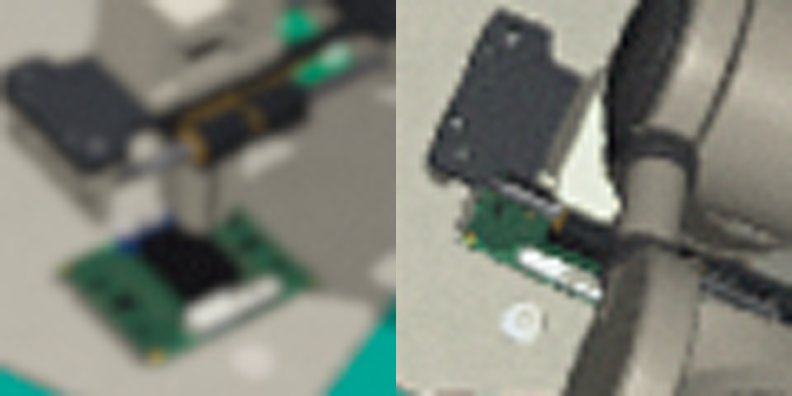

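Laterally the gripper is over the heatsink, but the tips look about 25 mm higher than the reading. I'll feel for the heatsink top with the shut fingers in small steps.

Emit:
servo_tool --pt "0 0 0.005" --pt "0 0 0.005" --pt "0 0 0.005" --pt "0 0 0.005" --pt "0 0 0.005" --pt "0 0 0" --pt "0 0 0" --pt "0 0 0" --spin '[0,0,0,0,0,0,0,0]'

```text
time: 5.3
tool_pos: [571.6, -134.5, 6.3]
tcp_rot: [3.142, -0.0, -0.438]
contact_force: [-0.4, -0.6, 0.3]
grip_width: 0.6
finger_force: 0.0
```

Emit:
servo_tool --pt "0 0 0.005" --pt "0 0 0.005" --pt "0 0 0.005" --pt "0 0 0.005" --pt "0 0 0" --pt "0 0 0" --pt "0 0 0" --pt "0 0 0" --spin '[0,0,0,0,0,0,0,0]'

```text
time: 6.3
tool_pos: [571.6, -134.5, 2.3]
tcp_rot: [3.142, -0.0, -0.438]
contact_force: [0.3, -0.4, -0.2]
grip_width: 0.6
finger_force: 0.0
```

```bash
python3 look.py c 360 150 60 60 370 180 60 60; python3 - <<'E'
from fit import *
import cv2
a=[]
for n,(x,y) in {"scene":(360,150),"top":(370,180)}.items():
    a.append(cv2.resize(np.load(f"{n}_c.npz")["frame"][y:y+60,x:x+60],None,fx=6.6,fy=6.6,interpolation=cv2.INTER_LANCZOS4))
cv2.imwrite("pics/c2.png",np.hstack(a))
d=cv2.absdiff(np.load("scene_c.npz")["frame"],np.load("scene_b.npz")["frame"]).max(2)
print((d[150:210:2,370:410:2]))
E
```

```text
[[  1   1   1   2   3  43  51   7  42  47  62  88  96  70  46  28  11  50
   21  55]
 [  0   1   1   1   1   4  41  53  21  10  26  48  26   3   3   1  28  58
   49  36]
 [  1   2   2   1   1   0   4  41  65  62  66  53  15   1   1   4  28  32
   65  47]
 [  1   4   8   0   1   2   3   5  36  48  45  55  20   2   6  18  42  61
   75  37]
 [ 33  52  35   4   0   1   2   2   8  31  13  35  21  13   3  19  55  57
   18  79]
 [102  77  59  31   6   1   0   1  14  56  67  30  11  16  44  69  33  48
   79  60]
 [ 20   3  13  55  40   7   1  14  25  11   9  33  54  70  56  24   3   9
   15  23]
 [  1   1   1  13  54  39   4  23   1  34  55  66  56  26   8  32  26  29
   35  24]
 [  1   1   2   2  12  49  52  61  77  66  48  16   6   5   8   7   5   9
   16  33]
 [  3   1   1   2   1  16  58  75  46  12  13  32  31  24   8   8   4  13
   18   4]
 [ 11   4   9   2   3  46  78  40  14  32   3  10   4  10  17  34  61  66
   32   3]
 [ 12   1  27   4   5  71  68  59  55  40  37   7   4  36  78  98  68  31
    4   0]
 [ 17  14  18   7  10  28  40   8   6  27  14  19  63  70  49  33  10   1
    0 
[... 750 characters left out ...]
   1   2
    1   1]
 [ 24   1   2   1   3   1   2   2   3   2   3  10  15   1   0   1   0   1
   12  12]
 [ 13  13   1   2   1   2   3   1   2   1   1   2  13   4   2   2   1   1
    4   4]
 [  3  13  14   0   2   1   2   1   1   0   1   0   2   1   0   1   1   1
    1   2]
 [  1   2  14  14   2   2   1   1   3   5   2   1   2   1   1   1   2   0
    1   0]
 [  1   0   2  15  15   1   1   1   2   2   1   1   1   0   1   1   1   0
    1   1]
 [  1   1   0   2  14  12   1   1   1   2   1   1   1   1   1   0   1   1
    1   1]
 [  1   1   0   1   2   4   1   1   1   1   1   0   1   1   1   1   1   0
    0   1]
 [  1   1   1   0   1   0   1   0   1   1   1   2   1   1   1   1   1   1
    1   0]]
```

Emit:
servo_tool --pt "0 0 0.005" --pt "0 0 0.005" --pt "0 0 0.005" --pt "0 0 0.005" --pt "0 0 0" --pt "0 0 0" --pt "0 0 0" --pt "0 0 0" --spin '[0,0,0,0,0,0,0,0]'

```text
time: 7.4
tool_pos: [571.6, -134.5, -1.7]
tcp_rot: [3.142, -0.0, -0.439]
contact_force: [-0.2, 0.1, -0.3]
grip_width: 0.1
finger_force: 0.0
```

Emit:
servo_tool --pt "0 0 0.005" --pt "0 0 0.005" --pt "0 0 0.005" --pt "0 0 0.005" --pt "0 0 0" --pt "0 0 0" --pt "0 0 0" --pt "0 0 0" --spin '[0,0,0,0,0,0,0,0]'

```text
time: 8.4
tool_pos: [571.6, -134.5, -5.8]
tcp_rot: [3.142, -0.0, -0.438]
contact_force: [-0.7, -0.2, -0.1]
grip_width: 0.3
finger_force: 0.0
```

Emit:
servo_tool --pt "0 0 0.005" --pt "0 0 0.005" --pt "0 0 0.005" --pt "0 0 0.005" --pt "0 0 0" --pt "0 0 0" --pt "0 0 0" --pt "0 0 0" --spin '[0,0,0,0,0,0,0,0]'

```text
time: 9.4
tool_pos: [571.6, -134.5, -9.2]
tcp_rot: [3.141, -0.0, -0.438]
contact_force: [-2.0, 0.7, 5.1]
grip_width: 0.5
finger_force: 2.5
```

```bash
python3 - <<'E'
from plant import optics
import cv2,numpy as np
a=[]
for n,(x,y) in {"scene":(350,140),"top":(370,180)}.items():
    c=optics.capture(n);np.savez(f"{n}_d.npz",**c)
    a.append(cv2.resize(c["frame"][y:y+70,x:x+60],None,fx=6.6,fy=6.6,interpolation=cv2.INTER_LANCZOS4))
cv2.imwrite("pics/d.png",np.hstack(a))
E
```

```text
(no output)
```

View pics/d.png

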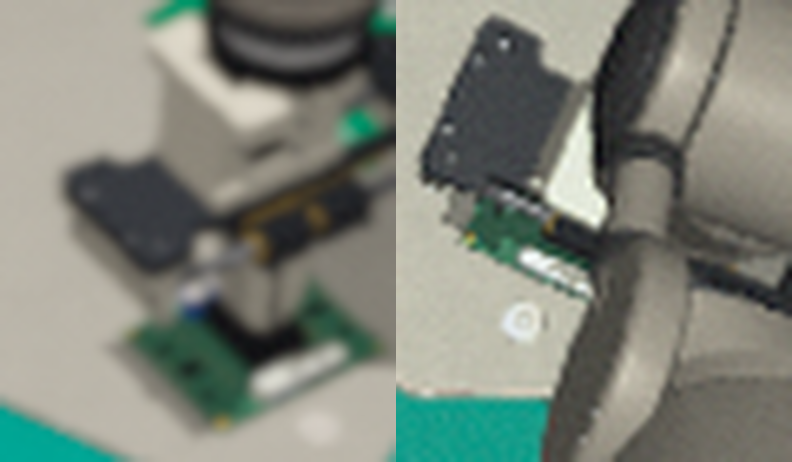

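Contact came at TCP reading -9, the heatsink top (23.4 mm), so the real tips sit about 32.5 mm above the reading. In the picture the shut fingers rest on the heatsink (scene px 391,191) and the board hasn't moved. I'll open, go 9–10 mm below the heatsink top, and grip.

Emit:
servo_tool --pt "0 0 -0.02" --pt "0 0 -0.02" --pt "0 0 0" --pt "0 0 0" --pt "0 0 0" --pt "0 0 0.02" --pt "0 0 0.02" --pt "0 0 0.02" --spin '[0,0,0,0,0,0,0,0]' --hand 0.2

```text
time: 10.5
tool_pos: [571.5, -134.4, -14.3]
tcp_rot: [3.141, 0.0, -0.438]
contact_force: [-0.7, 0.0, 0.6]
grip_width: 55.1
finger_force: 0.0
```

Emit:
servo_tool --pt "0 0 0.01" --pt "0 0 0.01" --pt "0 0 0.005" --pt "0 0 0" --pt "0 0 0" --pt "0 0 0" --pt "0 0 0" --pt "0 0 0" --spin '[0,0,0,0,0,0,0,0]'

```text
time: 11.5
tool_pos: [571.6, -134.5, -18.8]
tcp_rot: [3.142, -0.0, -0.438]
contact_force: [0.3, -0.3, 0.1]
grip_width: 54.8
finger_force: 0.0
```

Emit:
servo_tool --pt "0 0 0" --pt "0 0 0" --pt "0 0 0" --pt "0 0 0" --pt "0 0 0" --pt "0 0 0" --pt "0 0 0" --pt "0 0 0" --spin '[0,0,0,0,0,0,0,0]' --hand -1

```text
time: 12.5
tool_pos: [571.6, -134.4, -18.8]
tcp_rot: [3.142, -0.0, -0.438]
contact_force: [0.9, 0.7, -0.2]
grip_width: 29.7
finger_force: 30.0
```

Gripped at 29.7 mm. Lift and carry it above the nest.

```bash
python3 plan.py 571.5,-134.5,100,-0.438,4 560,-100,110,-.438,4 522,183,100,0.298,8
```

```text
t 12.5 at [ 571.6 -134.4  -18.8] -0.438 F [ 0.9  0.7 -0.2] grip 29.7 30.0 j [-0.36  0.69  1.58 -0.    0.87  1.65]
[[-0.0001, 0.0001, -0.1485], [-0.0001, 0.0001, -0.1485], [-0.0001, 0.0001, -0.1485], [-0.0001, 0.0001, -0.1485]] spin -0.0001
[[-0.0313, -0.033, -0.0125], [-0.0313, -0.033, -0.0125], [-0.0313, -0.033, -0.0125], [-0.0313, -0.033, -0.0125]] spin 0.0
[[-0.0965, -0.1501, 0.0063], [-0.0823, -0.1583, 0.0063], [-0.0674, -0.1652, 0.0063], [-0.052, -0.1707, 0.0063], [-0.0361, -0.1748, 0.0063], [-0.0199, -0.1774, 0.0063], [-0.0035, -0.1784, 0.0063], [0.0129, -0.178, 0.0063]] spin -0.0586
```

Emit:
servo_tool --pt "0 0 -0.1485" --pt "0 0 -0.1485" --pt "0 0 -0.1485" --pt "0 0 -0.1485" --pt "-0.031 -0.033 -0.0125" --pt "-0.031 -0.033 -0.0125" --pt "-0.031 -0.033 -0.0125" --pt "-0.031 -0.033 -0.0125" --spin '[0,0,0,0,0,0,0,0]'

```text
time: 13.5
tool_pos: [559.6, -99.1, 109.2]
tcp_rot: [3.141, 0.002, -0.438]
contact_force: [1.3, 0.2, -1.7]
grip_width: 29.5
finger_force: 30.0
```

Emit:
servo_tool --pt "-0.0965 -0.15 0.006" --pt "-0.082 -0.158 0.006" --pt "-0.067 -0.165 0.006" --pt "-0.052 -0.171 0.006" --pt "-0.036 -0.175 0.006" --pt "-0.02 -0.177 0.006" --pt "-0.0035 -0.178 0.006" --pt "0.013 -0.178 0.006" --spin '[-0.0586,-0.0586,-0.0586,-0.0586,-0.0586,-0.0586,-0.0586,-0.0586]'

```text
time: 14.5
tool_pos: [521.8, 184.2, 100.1]
tcp_rot: [3.142, 0.001, 0.301]
contact_force: [1.5, 0.1, -0.8]
grip_width: 29.3
finger_force: 30.0
```

```bash
python3 plan.py 522,183,74,0.298,8
python3 - <<'E'
from plant import optics
import cv2,numpy as np
a=[]
for n,(x,y) in {"scene":(305,205),"top":(260,190)}.items():
    c=optics.capture(n);np.savez(f"{n}_e.npz",**c)
    f=c["frame"]; hsv=cv2.cvtColor(f,cv2.COLOR_BGR2HSV)
    a.append(cv2.resize(f[y:y+80,x:x+80],None,fx=5,fy=5,interpolation=cv2.INTER_LANCZOS4))
    np.set_printoptions(linewidth=250)
    print(n);print("\n".join("".join("#" if (35<h<80 and s>70 and v<190) else "B" if (100<h<125 and s>120) else "W" if (s<40 and v>190) else "k" if v<60 else "." for h,s,v in row) for row in hsv[y:y+80,x:x+80]))
cv2.imwrite("pics/e.png",np.hstack(a))
E
```

```text
t 14.5 at [521.8 184.2 100.1] 0.301 F [ 1.5  0.1 -0.8] grip 29.3 30.0 j [ 0.2   0.48  1.58 -0.    1.08  1.47]
[[-0.0001, 0.0007, 0.0163], [-0.0001, 0.0007, 0.0163], [-0.0001, 0.0007, 0.0163], [-0.0001, 0.0007, 0.0163], [-0.0001, 0.0007, 0.0163], [-0.0001, 0.0007, 0.0163], [-0.0001, 0.0007, 0.0163], [-0.0001, 0.0007, 0.0163]] spin 0.0003
scene
....WWWW............................WWWWWWWWWWWWWWWWWWWW.....kkk................
....WWWW........k........................WWWWWWWWWWWWWWWWW...kkk................
....WWW.......................................WWWWWWWWWWWW...kkk................
.....WW............................................WWWWWW...kkk.................
.....W......................................................kkk.................
............................................................kkk.................
..............................................................k.................
................................................................................
................................................................................
..........................
[... 11508 characters left out ...]
...........BBBBB....................................
......kkkkk.......W..................................................WWW.....W..
...k.k..kkkk.............................W......................................
.kk...kkkkkkk...................................................................
kkkk...kkkkkk...................................................................
kk....k.kkkkk...................................................................
kkk......kkkk...................................................................
k........k..k......................W............................................
k.........k.k....................W..............................................
```

The board is held level above the nest. I'll go down to about 6 mm above the pin tops, then take the last close look to align it.

Emit:
servo_tool --pt "0 0 0.05" --pt "0 0 0.05" --pt "0 0 0.05" --pt "0 0 0.05" --pt "0 0 0" --pt "0 0 0" --pt "0 0 0" --pt "0 0 0" --spin '[0,0,0,0,0,0,0,0]'

```text
time: 15.6
tool_pos: [522.7, 182.8, 60.7]
tcp_rot: [3.141, -0.001, 0.298]
contact_force: [-0.2, -0.4, -1.4]
grip_width: 29.1
finger_force: 30.0
```

```bash
python3 plan.py
python3 - <<'E'
from plant import optics
import cv2,numpy as np
a=[]
for n,(x,y,w,h) in {"scene":(322,228,52,60),"top":(268,222,48,60)}.items():
    c=optics.capture(n);np.savez(f"{n}_f.npz",**c)
    f=cv2.resize(c["frame"][y:y+h,x:x+w],None,fx=8,fy=8,interpolation=cv2.INTER_CUBIC)
    for i in range(0,w,10): cv2.putText(f,str(x+i),(i*8,10),0,.35,(0,0,255),1);cv2.line(f,(i*8,12),(i*8,17),(0,0,255))
    for i in range(10,h,10): cv2.putText(f,str(y+i),(0,i*8),0,.35,(0,0,255),1)
    a.append(f)
cv2.imwrite("pics/f.png",np.hstack(a))
E
```

```text
t 15.6 at [522.7 182.8  60.7] 0.298 F [-0.2 -0.4 -1.4] grip 29.1 30.0 j [ 0.2   0.53  1.62 -0.    0.99  1.47]
```

View pics/f.png

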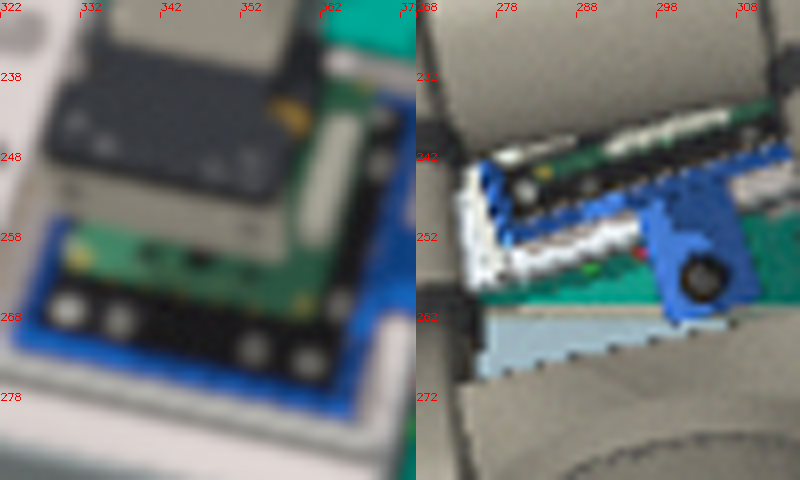

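In the scene view the board's corners are at (330.1,261.1), (360.8,267.4) and (368.5,239). The nest plate's near corners are at (326.8,269.3) and (363.9,276.8). In the top view the board's front edge runs (282.3,244.9)–(312.9,236), with the nest front edge below it. I'll measure board against nest within each view.

```bash
cat >m2.py <<'E'
from fit import *
np.set_printoptions(suppress=True,precision=2)
import m
from m import ray
ps=lambda l:np.array(l)/8+[322,228]-.44
pt=lambda l:(np.array(l)-[416,0])/8+[268,222]-.44
zb=60.7+23.8
b=np.array([(40,50,2.4),(-40,50,2.4),(-40,-50,2.4)])
ob=ps([(65,263),(310,315),(374,88)])
yaw=.298
def fit(n,P,O,z,fix=True):
    g=lambda p:(proj(n,place(P,p[0],p[1],z,p[2]))-O).ravel()
    r=least_squares(g,[522,183,.3]);r2=least_squares(lambda p:g([p[0],p[1],yaw]),[522,183]);return r.x,r2.x,r2.fun
print("board scene",*fit("scene",b,ob,zb))
# nest: plate corners (inner blue edge) at +y side, and corner screws as symmetric check
q=np.array([(49,59,0),(-49,59,0)]);oq=ps([(38,330),(335,390)])
print("nest scene f",*fit("scene",q,oq,68))
q4=np.array([(49,59,0),(49,-59,0),(-49,-59,0),(-49,59,0)])
oq4=px("scene",[(247,470),(290,337),(430,372),(402,507)])
print("nest scene 0",*fit("scene",q4,oq4,68))
print("nest top 0",*fit("top",q4,px("top",[(207,303),(363,262),(403,390),(242,437)]),68))
print("board top f",*fit("top",b[1:],pt([(530,184),(775,112)]),zb))
print("nest top f",*fit("top",q[1:],pt([(507,232)]),68)[1:])
R=lambda d:np.array([[np.cos(yaw),np.sin(yaw)],[-np.sin(yaw),np.cos(yaw)]])@d
# pins along edges: scene, z=78 tip
for nm,uv in (("py1",(118,318)),("py2",(253,347)),("fx1",(340,300)),("fx2",(378,163)),("c1",(68,308)),("c2",(310,362)),("c3",(383,115))):
    w=ray("scene",ps([uv])[0],75 if nm[0]!="c" else 70);print(nm,R(w-np.array([522,183])))
print("tcp vs nest", R(np.array([522.7,182.8])-[522,183]))
E
python3 m2.py | sed -n '/board scene/,$p'
```

```text
board scene [522.1  185.43   0.3 ] [522.1  185.43] [-0.13  0.25 -0.21  0.4   0.35 -0.72]
nest scene f [519.1  188.02   0.32] [517.94 187.64] [-0.08 -0.38  0.08  0.36]
nest scene 0 [518.67 186.78   0.31] [518.63 186.77] [-0.19  0.95  0.88  0.28  1.11 -1.24 -1.67 -0.06]
nest top 0 [521.7  182.58   0.28] [521.7  182.58] [-0.    0.87 -0.16 -0.52 -0.44 -0.28  0.6  -0.06]
board top f [520.81 188.24   0.29] [520.68 188.65] [-1.56  0.63  1.57 -0.65]
nest top f [516.71 187.64] [-0.  0.]
py1 [21.05 59.43]
py2 [-23.2   59.18]
fx1 [-45.7  34. ]
fx2 [-45.39 -23.81]
c1 [38.58 56.24]
c2 [-41.27  56.55]
c3 [-41.94 -48.26]
tcp vs nest [ 0.61 -0.4 ]
```

```bash
cat >>m2.py <<'E'
print("----")
o=np.array([522,183])
def show(nm,n,uv,z): print(nm,R(ray(n,uv,z)-o))
show("nest top0 screws","top",px("top",[(301.5,349)])[0],70)
show("nest scene0 screws","scene",px("scene",[(341.25,419.5)])[0],70)
show("nest scenef screws","scene",ps([(225.5,211.5)])[0],70)
show("conn top (want x-33.5)","top",pt([(669,132)])[0],zb+12.4)
show("conn scene","scene",ps([(331,178)])[0],zb+12.4)
show("boardcorner top L(-40,50)","top",pt([(531,184)])[0],zb+2.4)
show("knob top","top",px("top",[(335,466)])[0],99)
show("lever tip top","top",px("top",[(220,106)])[0],290)
E
python3 m2.py | sed -n '/----/,$p'
python3 - <<'E'
import numpy as np,cv2
f=np.load("top_f.npz")["frame"]
hsv=cv2.cvtColor(f,cv2.COLOR_BGR2HSV)
for y in range(234,256): print(y," ".join("%3d/%3d/%3d"%tuple(v) for v in hsv[y,276:290]))
E
```

```text
----
nest top0 screws [-1.01  1.58]
nest scene0 screws [-1.74  6.55]
nest scenef screws [-0.86  5.06]
conn top (want x-33.5) [-36.21  -1.48]
conn scene [-34.98   3.52]
boardcorner top L(-40,50) [-39.28  50.74]
knob top [-87.85   1.49]
lever tip top [140.41   2.11]
234  30/ 31/130  19/ 33/132  23/ 31/131  23/ 32/127  25/ 26/128  24/ 29/125  24/ 28/127  16/ 26/127  21/ 27/122  21/ 33/122  21/ 28/118  21/ 34/121  25/ 29/115  24/ 31/116
235  19/ 32/127  22/ 38/127  23/ 27/122  23/ 35/125  21/ 33/123  19/ 29/123  28/ 26/119  24/ 33/117  25/ 28/118  15/ 27/115  23/ 30/112  18/ 27/112  15/ 31/114  17/ 33/109
236  19/ 33/124  28/ 28/119  18/ 32/120  20/ 33/117  21/ 36/113  18/ 29/116  20/ 34/112  22/ 40/115  21/ 30/110  21/ 29/113  21/ 31/107  21/ 33/109  23/ 22/104  23/ 29/105
237  26/ 32/112  25/ 30/111  25/ 27/112  18/ 28/111  21/ 32/112  21/ 30/109  22/ 26/109  18/ 31/107  27/ 28/100  19/ 28/102  16/ 33/101  18/ 26/ 97  22/ 30/ 93  24/ 27/ 94
238  22/ 26/109  25/ 30/103  20/ 29/106  21/ 33/102  18/ 33/100  25/ 31/ 99  24/ 28/ 91  27/ 29/ 89  22/ 30/ 92  21/ 38/ 87  27/ 28/ 82  39/ 32/ 80
[... 2248 characters left out ...]
  18/  7/181
252  60/  3/229  33/ 13/209 103/ 73/144 103/129/220 114/ 62/116  10/  6/128   0/  8/161   5/ 10/160  10/ 15/156  16/ 17/162  10/ 14/162  45/  3/179 105/ 11/239 102/ 11/237
253  78/  6/231  35/  7/224  56/  9/206 104/ 20/190 103/  8/234 101/ 13/222  13/ 19/163   0/  3/184 105/ 11/238  99/ 11/236 102/ 11/236 101/  9/231 101/ 11/179  99/ 20/168
254  75/ 10/196  39/  8/225  60/  9/215  90/  6/157 104/ 12/243 102/ 11/240 100/ 10/235 102/ 11/235  96/ 18/222  99/ 14/180  94/ 22/188  99/ 21/171  99/ 14/125  60/ 10/ 78
255 102/ 11/229  45/  4/232  45/  9/222   0/  0/165  90/  1/204  94/ 18/222  97/ 13/173  96/ 20/179  97/ 15/158  90/ 10/123  80/  8/ 90  86/ 62/ 90  71/ 92/103  66/169/149
```

Both views agree roughly: shift about -1.3 mm (jig x) and +2.2 mm (jig y). I'll apply that and lower slowly, watching the forces.

Emit:
servo_tool --pt "-0.0065 -0.011 0" --pt "0 0 0" --pt "0 0 0.01" --pt "0 0 0.01" --pt "0 0 0.01" --pt "0 0 0.01" --pt "0 0 0.01" --pt "0 0 0" --spin '[0,0,0,0,0,0,0,0]'

```text
time: 16.7
tool_pos: [520.5, 184.4, 50.2]
tcp_rot: [3.142, 0.0, 0.298]
contact_force: [0.1, -0.2, -1.1]
grip_width: 29.5
finger_force: 30.0
```

Emit:
servo_tool --pt "0 0 0" --pt "0 0 0.005" --pt "0 0 0.005" --pt "0 0 0" --pt "0 0 0" --pt "0 0 0" --pt "0 0 0" --pt "0 0 0" --spin '[0,0,0,0,0,0,0,0]'

```text
time: 17.7
tool_pos: [520.7, 184.5, 48.4]
tcp_rot: [3.141, -0.0, 0.298]
contact_force: [0.1, -0.1, -1.5]
grip_width: 29.3
finger_force: 30.0
```

Emit:
servo_tool --pt "0 0 0.005" --pt "0 0 0.005" --pt "0 0 0" --pt "0 0 0" --pt "0 0 0" --pt "0 0 0" --pt "0 0 0" --pt "0 0 0" --spin '[0,0,0,0,0,0,0,0]'

```text
time: 18.7
tool_pos: [520.7, 184.5, 46.4]
tcp_rot: [3.141, -0.0, 0.298]
contact_force: [-0.4, -0.3, -1.7]
grip_width: 29.7
finger_force: 30.0
```

Emit:
servo_tool --pt "0 0 0.005" --pt "0 0 0.005" --pt "0 0 0" --pt "0 0 0" --pt "0 0 0" --pt "0 0 0" --pt "0 0 0" --pt "0 0 0" --spin '[0,0,0,0,0,0,0,0]'

```text
time: 19.7
tool_pos: [520.7, 184.5, 44.4]
tcp_rot: [3.142, 0.0, 0.298]
contact_force: [0.4, -0.3, -0.5]
grip_width: 29.6
finger_force: 30.0
```

Emit:
servo_tool --pt "0 0 0.004" --pt "0 0 0" --pt "0 0 0" --pt "0 0 0" --pt "0 0 0" --pt "0 0 0" --pt "0 0 0" --pt "0 0 0" --spin '[0,0,0,0,0,0,0,0]'

```text
time: 20.7
tool_pos: [520.7, 184.5, 44.0]
tcp_rot: [3.141, -0.0, 0.298]
contact_force: [-3.0, 0.2, 6.1]
grip_width: 29.5
finger_force: 30.0
```

It seated at the expected height with no side force. Release and lift.

Emit:
servo_tool --pt "0 0 -0.003" --pt "0 0 0" --pt "0 0 0" --pt "0 0 0" --pt "0 0 -0.05" --pt "0 0 -0.2" --pt "0 0 -0.2" --pt "0 0 0" --spin '[0,0,0,0,0,0,0,0]' --hand -0.1

```text
time: 21.7
tool_pos: [522.9, 185.0, 138.1]
tcp_rot: [3.141, -0.008, 0.298]
contact_force: [0.8, 1.0, -0.3]
grip_width: 41.5
finger_force: 0.0
```

```bash
python3 plan.py 404,149,135,.298,4 404,149,51,.298,4
python3 - <<'E'
from plant import optics
import cv2,numpy as np
for n,(x,y,w,h) in {"scene":(322,228,60,60),"top":(268,200,60,66)}.items():
    c=optics.capture(n);np.savez(f"{n}_g.npz",**c)
    hsv=cv2.cvtColor(c["frame"],cv2.COLOR_BGR2HSV)
    print(n);print("\n".join("%d "%(y+i)+"".join("#" if (40<H<90 and s>70 and v<190) else "B" if (100<H<125 and s>120) else "W" if (s<45 and v>120) else "k" if v<70 else "." for H,s,v in row) for i,row in enumerate(hsv[y:y+h,x:x+w])))
E
```

```text
t 21.7 at [522.9 185.  138.1] 0.298 F [ 0.8  1.  -0.3] grip 41.5 0.0 j [ 0.2   0.44  1.53 -0.    1.16  1.47]
[[-0.1553, -0.0007, 0.0039], [-0.1553, -0.0007, 0.0039], [-0.1553, -0.0007, 0.0039], [-0.1553, -0.0007, 0.0039]] spin 0.0
[[0.0, 0.0, 0.105], [0.0, 0.0, 0.105], [0.0, 0.0, 0.105], [0.0, 0.0, 0.105]] spin 0.0
scene
228 WWWWWWW......kkkkkkkkkkkk....k...kk#########################
229 WWWWWWWW..........kkkkkkkkkkkk..kkk#########################
230 WWWWWWW...WWWWWW.......kkkkkkkkkkkk#########################
231 WWWWWWW...WWWWWWWWWW........kkkkkkk#########################
232 WWWWWWWW..WWWWWWWWWWWWWWWW..........########################
233 WWWWWWWWWWWWWWWWWWWWWWWWWWWWW.....WWW.######################
234 WWWWWWWWWWWWWWWWWWWWWWWWWWWWWW..WWWWWWWWWWW..###############
235 WWWWWWWWWWWWWW..WWWWWWWWWWWWWW...WWWWWWWWWWWWWW..###########
236 WWWWWWWWWWWWW........WWWWWWWWW...WWWWWWWWWWWWWWWWWWW..######
237 WWWWWWWWWWWW.BB.......WWWWWWWWW..WW....WWWWWWWWWWWWWWWWWWW.#
238 WWWWWWWWWWWW.BB.k.#.####.WWWWWW.WWW..BB.....WWWWWWWWWWWWWWWW
239 WWWWWWWWWWWW.B..k########......WW.....B..........WWWWWWWWW
[... 6716 characters left out ...]
WWWWWWWW.##########BBBB.k.kkBBBB.######.kkkkkkkkkk
256 ...WWWWWWW..WW...############.BBBk...kkBBBB######kkkkkkkkkkk
257 ...WWWWWWWW.#################.BBBkk..kkBBBB######kkkkkkkkkkk
258 ...WWWWW######################BBBBkkkkBBBBB.#####kkkkkkkkkkk
259 ...###########################.BBBBkkBBBBB.######kkkkkkk....
260 W..WWWW......WWWWWWWWWWWWWWWWWWBBBBBBBB...WWWWW..kkkk.......
261 W..WWWWWWWWWWWWWWWWWWWWWWWWWWWWBBBBBB.........WWWkkk........
262 W...WWWWWWWWWWWWWWWWWWWWWWWWWWW.....WWWWWWWWW.WWWkk.........
263 W....W.....WW.WWW...W.......W.W.WWWWWW....W.WW.WW.k.........
264 ....WW.W.W..W.W.W.W.WW..WWW.WWWWWWWWWW..WWWW.W.WW.W.....W...
265 kkkkWWWW.WWW..WWWW.WW..W.W.WWW..W....WWWW.WWWWWWWWWk..WWWWWW
```

The board lies inside the nest: in the scene mask its corners are at (331,263), (363,270) and (369,242), with a black margin all round. Next I'll shut the fingers and go in front of the knob.

Emit:
servo_tool --pt "-0.155 -0.001 0" --pt "-0.155 -0.001 0" --pt "-0.155 -0.001 0" --pt "-0.155 -0.001 0" --pt "0 0 0.1" --pt "0 0 0.1" --pt "0 0 0.1" --pt "0 0 0.1" --spin '[0,0,0,0,0,0,0,0]' --hand -1

```text
time: 22.8
tool_pos: [400.8, 148.6, 52.6]
tcp_rot: [-3.141, 0.002, 0.298]
contact_force: [0.6, 0.3, -0.4]
grip_width: 0.5
finger_force: 0.0
```

Emit:
servo_tool --pt "0 0 0" --pt "0.03 0 0" --pt "0.03 0 0" --pt "0.03 0 0" --pt "0.03 0 0" --pt "0.03 0 0" --pt "0.03 0 0" --pt "0.03 0 0" --spin '[0,0,0,0,0,0,0,0]'

```text
time: 23.8
tool_pos: [442.3, 161.3, 54.2]
tcp_rot: [3.142, 0.0, 0.298]
contact_force: [-2.1, 0.2, 1.9]
grip_width: 0.4
finger_force: 1.2
```

Emit:
servo_tool --pt "0.035 0 0" --pt "0.035 0 0" --pt "0.035 0 0" --pt "0.035 0 0" --pt "0.035 0 0" --pt "0.035 0 0" --pt "0.035 0 0" --pt "0.035 0 0" --spin '[0,0,0,0,0,0,0,0]'

```text
time: 24.8
tool_pos: [495.9, 177.8, 54.1]
tcp_rot: [-3.142, 0.0, 0.298]
contact_force: [-3.3, 0.6, 0.1]
grip_width: 0.6
finger_force: 1.2
```

Emit:
servo_tool --pt "0.01 0 0" --pt "0.01 0 0" --pt "0.01 0 0" --pt "0.01 0 0" --pt "0.01 0 0" --pt "0 0 0" --pt "0 0 0" --pt "0 0 0" --spin '[0,0,0,0,0,0,0,0]'

```text
time: 25.8
tool_pos: [505.4, 180.5, 54.3]
tcp_rot: [3.141, -0.001, 0.298]
contact_force: [-0.3, 0.2, -0.3]
grip_width: 0.4
finger_force: 0.2
```

Emit:
servo_tool --pt "0.01 0 0" --pt "0.01 0 0" --pt "0.01 0 0" --pt "0 0 0" --pt "0 0 0" --pt "0 0 0" --pt "0 0 0" --pt "0 0 0" --spin '[0,0,0,0,0,0,0,0]'

```text
time: 26.8
tool_pos: [511.0, 182.3, 54.2]
tcp_rot: [3.141, -0.0, 0.298]
contact_force: [-0.1, -0.2, 0.8]
grip_width: 0.6
finger_force: 0.0
```

Emit:
servo_tool --pt "0.005 0 0" --pt "0.005 0 0" --pt "0.005 0 0" --pt "0 0 0" --pt "0 0 0" --pt "0 0 0" --pt "0 0 0" --pt "0 0 0" --spin '[0,0,0,0,0,0,0,0]'

```text
time: 27.8
tool_pos: [512.6, 182.9, 54.0]
tcp_rot: [3.142, 0.002, 0.298]
contact_force: [-5.5, -2.1, 3.5]
grip_width: 0.3
finger_force: 2.6
```

The shuttle is home: about 6 N at the hard stop, at the predicted place. I'll nudge it 1 mm more, back off, and plan the lever arc with the pivot at about (614.8,213.8).

Emit:
servo_tool --pt "0.005 0 0" --pt "0 0 0" --pt "-0.03 0 0" --pt "-0.1 0 0" --pt "0 0 -0.2" --pt "0 0 -0.2" --pt "0 0 -0.25" --pt "0 0 -0.25" --spin '[0,0,0,0,0,0,0,0]'

```text
time: 28.8
tool_pos: [490.1, 175.9, 235.9]
tcp_rot: [3.141, -0.002, 0.298]
contact_force: [0.6, 0.8, -0.4]
grip_width: 0.3
finger_force: 0.0
```

```bash
cat >lev.py <<'E'
import numpy as np
from plan import plan
O=np.array([614.8,213.8]);w=.298
def W(x,z):  # jig x, tip z -> tcp
    return (round(O[0]+x*np.cos(w),1),round(O[1]+x*np.sin(w),1),round(z-32.4,1),w)
def tip(a,r=105,off=10):
    e=1.9-a;c=np.array([-r*np.cos(e)+off*np.sin(e)+9.5,171+r*np.sin(e)+off*np.cos(e)])
    return c
if __name__=="__main__":
    plan([W(68,332)+(6,),W(68,272)+(2,)])
    print("arc");st=W(68,272);A=np.arange(0,1.96,.05)
    T=[(a,*tip(a)) for a in A]
    for a,x,z in T:print(round(a,2),round(x,1),round(z,1),W(x,z)[:3])
E
python3 lev.py
```

```text
t 28.8 at [490.1 175.9 235.9] 0.298 F [ 0.6  0.8 -0.4] grip 0.3 0.0 j [0.2  0.3  1.46 0.   1.37 1.47]
[[0.1653, 0.0003, -0.0531], [0.1653, 0.0003, -0.0531], [0.1653, 0.0003, -0.0531], [0.1653, 0.0003, -0.0531], [0.1653, 0.0003, -0.0531], [0.1653, 0.0003, -0.0531]] spin -0.0
[[0.0, 0.0, 0.15], [0.0, 0.0, 0.15]] spin 0.0
arc
0.0 52.9 267.1 (np.float64(665.4), np.float64(229.3), np.float64(234.7))
0.05 48.0 269.2 (np.float64(660.7), np.float64(227.9), np.float64(236.8))
0.1 43.1 271.0 (np.float64(656.0), np.float64(226.5), np.float64(238.6))
0.15 38.1 272.5 (np.float64(651.2), np.float64(225.0), np.float64(240.1))
0.2 32.9 273.8 (np.float64(646.3), np.float64(223.5), np.float64(241.4))
0.25 27.8 274.9 (np.float64(641.4), np.float64(222.0), np.float64(242.5))
0.3 22.6 275.7 (np.float64(636.4), np.float64(220.4), np.float64(243.3))
0.35 17.3 276.2 (np.float64(631.4), np.float64(218.9), np.float64(243.8))
0.4 12.0 276.4 (np.float64(626.3), np.float64(217.3), np.float64(244.0))
0.45 6.8 276.4 (np.float64(621.3), np.float64(215.8), np.float64(244.0))
0.5 1.5 276.2 (np.float64(616.2), np.floa
[... 1489 characters left out ...]
64(189.3), np.float64(188.7))
1.55 -85.7 216.4 (np.float64(532.9), np.float64(188.6), np.float64(184.0))
1.6 -87.9 211.6 (np.float64(530.8), np.float64(188.0), np.float64(179.2))
1.65 -89.8 206.7 (np.float64(529.0), np.float64(187.4), np.float64(174.3))
1.7 -91.4 201.7 (np.float64(527.4), np.float64(187.0), np.float64(169.3))
1.75 -92.8 196.6 (np.float64(526.1), np.float64(186.5), np.float64(164.2))
1.8 -94.0 191.4 (np.float64(525.0), np.float64(186.2), np.float64(159.0))
1.85 -94.9 186.2 (np.float64(524.1), np.float64(185.9), np.float64(153.8))
1.9 -95.5 181.0 (np.float64(523.5), np.float64(185.8), np.float64(148.6))
1.95 -95.9 175.7 (np.float64(523.2), np.float64(185.7), np.float64(143.3))
```

Emit:
servo_tool --pt "0.165 0 -0.11" --pt "0.165 0 -0.11" --pt "0.165 0 -0.11" --pt "0.165 0 0" --pt "0.165 0 0" --pt "0.165 0 0" --pt "0 0 0" --pt "0 0 0" --spin '[0,0,0,0,0,0,0,0]'

```text
time: 29.8
tool_pos: [678.9, 233.9, 300.0]
tcp_rot: [3.142, 0.0, 0.298]
contact_force: [-1.1, 0.1, -0.5]
grip_width: 0.5
finger_force: 0.0
```

```bash
python3 lev.py | head -3
```

```text
t 29.8 at [678.9 233.9 300. ] 0.298 F [-1.1  0.1 -0.5] grip 0.5 0.0 j [ 0.23  0.72  0.6  -0.    1.82  1.5 ]
[[0.0007, 0.0003, 0.0003], [0.0007, 0.0003, 0.0003], [0.0007, 0.0003, 0.0003], [0.0007, 0.0003, 0.0003], [0.0007, 0.0003, 0.0003], [0.0007, 0.0003, 0.0003]] spin 0.0
[[0.0, 0.0, 0.15], [0.0, 0.0, 0.15]] spin 0.0
```

Emit:
servo_tool --pt "0 0 0.075" --pt "0 0 0.075" --pt "0 0 0.075" --pt "0 0 0.07" --pt "-0.025 0 0" --pt "-0.025 0 0" --pt "-0.025 0 0" --pt "-0.025 0 0" --spin '[0,0,0,0,0,0,0,0]'

```text
time: 30.8
tool_pos: [659.9, 228.1, 242.0]
tcp_rot: [3.141, -0.001, 0.298]
contact_force: [0.9, 0.8, 1.0]
grip_width: 0.2
finger_force: 0.5
```

Emit:
servo_tool --pt "-0.02 0 0" --pt "-0.02 0 -0.003" --pt "-0.02 0 -0.003" --pt "-0.02 0 -0.003" --pt "-0.02 0 -0.002" --pt "-0.02 0 -0.002" --pt "-0.02 0 0" --pt "-0.02 0 0" --spin '[0,0,0,0,0,0,0,0]'

```text
time: 31.8
tool_pos: [629.1, 218.6, 243.8]
tcp_rot: [3.141, -0.0, 0.298]
contact_force: [0.3, 0.2, 1.1]
grip_width: 0.5
finger_force: 0.4
```

```bash
cat >red.py <<'E'
from plant import optics
import cv2,numpy as np
for n,(x,y,w,h) in {"scene":(270,150,130,130),"top":(240,150,90,110)}.items():
    f=optics.capture(n)["frame"].astype(int)[y:y+h,x:x+w]
    m=(f[...,2]>120)&(f[...,1]<70)&(f[...,0]<70);q=np.argwhere(m)
    if len(q):
        print(n,len(q),"mean",q.mean(0)[::-1].round(1)+[x,y],"x",q[:,1].min()+x,q[:,1].max()+x,"y",q[:,0].min()+y,q[:,0].max()+y)
    else: print(n,0)
E
python3 red.py; python3 lev.py|head -1; python3 - <<'E'
from fit import *
for a in (0,.15,.3,.4,1,1.85):
  e=1.9-a;P=place([(-r*np.cos(e),0,171+r*np.sin(e)) for r in (58,95,130)],614.8,213.8,0,.298)
  print(a,proj("scene",P).round(0).tolist(),proj("top",P).round(0).tolist())
E
```

```text
scene 142 mean [313.4 196.1] x 309 375 y 184 275
top 6 mean [280.2 187. ] x 279 281 y 186 188
t 31.9 at [628.9 218.6 243.9] 0.298 F [-0.2 -0.1 -0.5] grip 0.5 0.0 j [ 0.22  0.59  0.98 -0.    1.57  1.49]
0 [[305.0, 204.0], [299.0, 193.0], [294.0, 182.0]] [[279.0, 180.0], [277.0, 173.0], [275.0, 166.0]]
0.15 [[308.0, 204.0], [305.0, 193.0], [301.0, 182.0]] [[280.0, 183.0], [278.0, 178.0], [277.0, 173.0]]
0.3 [[311.0, 204.0], [310.0, 194.0], [309.0, 183.0]] [[281.0, 186.0], [280.0, 183.0], [279.0, 181.0]]
0.4 [[313.0, 205.0], [314.0, 194.0], [314.0, 184.0]] [[282.0, 188.0], [281.0, 187.0], [280.0, 186.0]]
1 [[326.0, 211.0], [335.0, 204.0], [344.0, 198.0]] [[286.0, 201.0], [287.0, 208.0], [289.0, 216.0]]
1.85 [[335.0, 224.0], [349.0, 226.0], [363.0, 229.0]] [[289.0, 210.0], [293.0, 224.0], [296.0, 236.0]]
```

The lever follows the plan at about 0.38 rad. Continue along the arc.

Emit:
servo_tool --pt "-0.0675 0 0" --pt "-0.0525 0 0.007" --pt "-0.051 0 0.0115" --pt "-0.05 0 0.017" --pt "-0.048 0 0.0215" --pt "-0.0455 0 0.0265" --pt "-0.043 0 0.031" --pt "0 0 0" --spin '[0,0,0,0,0,0,0,0]'

```text
time: 32.9
tool_pos: [560.7, 197.6, 220.8]
tcp_rot: [3.141, 0.001, 0.298]
contact_force: [1.4, -0.3, 1.2]
grip_width: 0.4
finger_force: 0.5
```

```bash
python3 red.py; python3 lev.py|head -1
```

```text
scene 142 mean [322.3 186.8] x 295 375 y 150 275
top 10 mean [291.3 225.2] x 289 297 y 217 253
t 33.0 at [561.4 197.7 221.2] 0.298 F [ 1.1 -0.2  1.6] grip 0.4 0.4 j [ 0.21  0.46  1.27 -0.    1.41  1.48]
```

Emit:
servo_tool --pt "-0.02 0 0.0175" --pt "-0.0195 0 0.0175" --pt "-0.018 0 0.0195" --pt "-0.0175 0 0.0195" --pt "-0.016 0 0.021" --pt "-0.016 0 0.021" --pt "-0.0135 0 0.0225" --pt "-0.0135 0 0.0225" --spin '[0,0,0,0,0,0,0,0]'

```text
time: 34.0
tool_pos: [535.0, 189.7, 188.2]
tcp_rot: [3.142, 0.001, 0.298]
contact_force: [1.8, -0.2, 2.1]
grip_width: 0.6
finger_force: 1.0
```

Emit:
servo_tool --pt "-0.0115 0 0.024" --pt "-0.0115 0 0.024" --pt "-0.009 0 0.025" --pt "-0.009 0 0.025" --pt "-0.0065 0 0.0255" --pt "-0.0065 0 0.0255" --pt "-0.003 0 0.02" --pt "0 0 0" --spin '[0,0,0,0,0,0,0,0]'

```text
time: 35.0
tool_pos: [524.3, 186.4, 154.5]
tcp_rot: [3.141, 0.001, 0.298]
contact_force: [-0.7, 0.8, 0.2]
grip_width: 0.5
finger_force: 0.0
```

No force is left, so it probably snapped. I'll press 4 mm further to confirm the stop, then lift away.

Emit:
servo_tool --pt "0 0 0.007" --pt "0 0 0.007" --pt "0 0 0.006" --pt "0 0 0" --pt "0 0 0" --pt "0 0 0" --pt "0 0 0" --pt "0 0 0" --spin '[0,0,0,0,0,0,0,0]'

```text
time: 36.0
tool_pos: [524.9, 186.6, 152.6]
tcp_rot: [3.141, -0.002, 0.298]
contact_force: [-3.8, -1.7, 10.0]
grip_width: 0.6
finger_force: 4.8
```

Emit:
servo_tool --pt "0 0 -0.05" --pt "0 0 -0.2" --pt "0 0 -0.25" --pt "0 0 -0.25" --pt "-0.25 0 0" --pt "-0.2 0.2 0" --pt "0 0.3 0" --pt "0 0.3 0" --spin '[0,0,0,0,0,0,0,0]'

```text
time: 37.0
tool_pos: [485.4, 5.8, 301.9]
tcp_rot: [3.141, -0.002, 0.299]
contact_force: [0.5, 0.8, -0.4]
grip_width: 0.6
finger_force: 0.0
```

Emit:
servo_tool --pt "0 0.2 0" --pt "0 0.1 0" --pt "0 0 0" --pt "0 0 0" --pt "0 0 0" --pt "0 0 0" --pt "0 0 0" --pt "0 0 0" --spin '[0,0,0,0,0,0,0,0]'

```text
time: 38.0
tool_pos: [503.1, -50.0, 300.9]
tcp_rot: [3.142, -0.0, 0.298]
contact_force: [0.1, 0.1, 0.4]
grip_width: 0.7
finger_force: 0.0
```

```bash
python3 red.py; python3 - <<'E'
from plant import optics
import cv2,numpy as np
from fit import *
P=place([(-88,0,96),(-68,59,68),(-57,67,68)],614.8,213.8,0,.298);print(proj("top",P).round(1).tolist(),proj("scene",P).round(1).tolist())
for n,(x,y,w,h) in {"scene":(290,200,90,85),"top":(255,195,70,68)}.items():
    hsv=cv2.cvtColor(optics.capture(n)["frame"],cv2.COLOR_BGR2HSV)[y:y+h,x:x+w]
    print(n);print("\n".join("%d "%(y+i)+"".join("R" if ((H<8 or H>172) and s>140 and v>90) else "#" if (40<H<90 and s>70 and v<190) else "B" if (100<H<125 and s>120) else "W" if (s<45 and v>120) else "k" if v<70 else "." for H,s,v in row) for i,row in enumerate(hsv)))
E
```

```text
scene 222 mean [335.6 209. ] x 295 375 y 150 275
top 166 mean [292.2 221.6] x 286 298 y 208 253
[[293.4, 222.8], [272.3, 222.7], [268.6, 219.9]] [[346.2, 246.1], [332.9, 268.8], [327.9, 270.3]]
scene
200 kkk#############.WWWWWWWWWWWWWWWWWWWWW.kkk#################.WWWWWWWWWWWWWWWWWWWWWWWWWWWWWW
201 kkk#############WWWWWWWWWWWWWWWWWWWWWWW.kk###################.WWWWWWWWWWWWWWWWWWWWWWWWWWWW
202 kk##############WWWWWWWWWWWWWWWWWWWWWWWkkk#####################.WWWWWWWWWWWWWWWWWWWWWWWWWW
203 ###############.WWWWWWWWWWWWWWWWWWWWWW.kk#########################WWWWWWWWWWWWWWWWWWWWWWWW
204 ###############WWWWWWWWWWWWWW.WWWWWWWW.k############################WWWWWWWWWWWWWWWWWWWWWW
205 ##############.WWWWWWWWWWWWW......WWW..###############################.WWWWWWWWWWWWWWWWWWW
206 ##############WWWWWWWWWWW.WW..kkk.WWW..#################################.WWWWWWWWWWWWWWWWW
207 #############.WWWWWWWWWW..WW..kkk.WWW.####################################.WWWWWWWWWWWWWWW
208 #############WWWWWWWWWWW..WW..kkk.WWW.######################################.WWWWWWWWWWWWW
209 #############WWWWWWWWWW...WW..kkk..WW.###
[... 11578 characters left out ...]
#########################
254 ###############WWWWWWWWWWWWWWWWWWW..#####.############################
255 ###############WWWWWWWWWWWWWWWW.######################################
256 ################WWWWWWW..WW...########################################
257 ################WWWWWWWW.#############################################
258 ################WWWWW#################################################
259 ######################################################################
260 WWWWWWWWWWWWWWWWWWWW.....WWWWWWWWWWWWWWWWWWWWWWWWWWWWWWWWWWWW.WWWWWWWW
261 WWWWWWWWWWWWWWWWWWWWWWWWWWWWWWWWWWWWWWWWWWWWWWWWWWWWWWWWWWWWWWWWWWWWWW
262 WWWWWW.WWWWWWWWWWWWWWWWWWWWWWWWWWWWWWWWWWWWWWWWWWWWWWWWWWWWWWWWWWWWWWW
```

The lever stays down: its handle spans scene (332–362, 222–231), matching the 1.85 rad prediction. The shuttle frame is home and the arm is clear, so I'll hand in.

```bash
python3 -c "
from plant import workorder
print(workorder.close_job())"
```

```text
the job is handed in; nothing more can be done
None
```

I handed the job in at about 38 s of the 72 s: the board is in the nest with its connector to the knob side, the shuttle is against its stop, and the lever is locked down. The hand-in returned no verdict, I had no direct joint readings (only forces and camera images), and I didn't re-measure the reel, cup and swab tube, though the arm stayed away from them.

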